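Index the tin turntable to unload and hold its hitched bar up

TASK

The round tin on the small turntable has to come out, so turn the turntable anticlockwise by its black upright knob post until the indexer snaps into its detent, with the bar's coupler facing the front of the base. Then squeeze the coupler's ribbed latch tab sideways against its spring towards the fixed lug beside it, lift the bar off its ball and hold the coupler raised at least 50 mm above the ball, with the turntable still in its detent. Finish while holding the bar up in the gripper, still and not let go, and leave the other things on the bench undisturbed.

Things in the scene. Friction and masses are not known exactly. Their poses are not given: they have to be found in the camera images.
- base: Grey base of a small indexing turntable, fixed to the bench, 200 mm across. Origin under its centre on the bench top; z is up, the turntable's axis. Its own -x is its front. At its back (+x) stands the grey indexer housing (a spring plunger that rides on the disc's rim), out to 162 mm from the axis and 48 mm high.
- turntable (a joint): Turn of the aluminium disc (200 mm across, top 36 mm above the bench), rad, growing anticlockwise from above. 0: coupler points to the base's front (-x) and the plunger sits in its detent between two rollers on the rim. Starts at -1.2 to -0.7. Stiff (0.06 N m), stays where left; the last 0.15 rad take up to 12 N at the knob post, then it snaps in. Can be forced on past it, to a stop at 0.35.
- knob (a point): Point on the axis of the black round upright knob post, 14 to 18 mm thick, from 16 to 64 mm above the disc; this point is 40 mm above the disc (76 mm above the bench), 80 mm from the turntable's axis. With the turntable at 0 it lies straight to the base's -y side. Frame as the turntable's; parallel to the base's at joint value 0.
- bar_hinge (a point): Middle of the hinge pin of the hold-down bar, between two cheeks on the disc, opposite the ball: 80 mm from the turntable's axis, 91 mm above the bench. The pin lies along this frame's own y (the turntable's frame); its -x points along the lowered bar to the coupler.
- bar (a joint): Angle of the dark steel hold-down bar (tongue) that passes over the round tin, rad; 0 is down with the coupler seated on the ball, it grows as the coupler end goes up (stop at 0.9). About 0.3 to 0.45 kg with its latch; falls back when let go. It cannot be lifted off the ball unless the latch is pulled.
- coupler (a point): Grip point at the bar's free end, midway between the two upright plates (fixed lug and latch tab) once the latch is fully pulled: 155 mm from the hinge pin along the bar and 22 mm above pin height (113 mm above the bench, bar down). Frame as the bar: -x away from the hinge, y across. Fingers can straddle both plates from above, down to 25 mm below this point: 45 mm over both at rest, 37 mm squeezed.
- lug (a point): Centre of the outer (+y) face of the fixed lug, a plain steel upright plate on the coupler, 18.5 mm to +y of the grip point and level with it; 26 mm wide along the bar, 5 mm thick, its top 14 mm above this point.
- tab (a point): Centre of the outer (-y) face of the latch tab, a dark ribbed upright plate, 26.5 mm to -y of the grip point at rest and level with it; 26 mm wide along the bar, 4 mm thick, its top about 14 mm above this point. Moves to +y with the latch.
- latch (a joint): Travel of the spring latch, m: 0 at rest, its plate under the ball's flat shoulder holds the coupler down. Pulling the tab sideways towards the fixed lug (+y of the bar) against its spring (5 to 10 N) raises it to 0.008 at its stop; the ball is free from about 0.005. Springs back when let go.
- socket (a point): Centre of the socket in the underside of the coupler; it coincides with point ball_top when the coupler is seated.
- ball_top (a point): Centre of the 18 mm steel ball on its upright stud on the turntable, 75 mm from the turntable's axis, 81 mm above the bench.
- felt_disc_2_center (a point): Bystander, not to be disturbed: round green felt pad, 43 mm, 10 mm high. Point on its middle axis, 5 mm above its underside.
- brass_gauge_center (a point): Bystander, not to be disturbed: brass ring, 32 mm, 9 mm high. Point on its middle axis, 5 mm above its underside.
- lens_blank_2_center (a point): Bystander, not to be disturbed: round clear lens blank, 53 mm, 7 mm high. Point on its middle axis, 5 mm above its underside.
- sanding_block_center (a point): Bystander, not to be disturbed: cork sanding block 46 x 76 x 26 mm. Point on its middle axis, 5 mm above its underside.
- oil_can_center (a point): Bystander, not to be disturbed: red oil can with a brass spout at the right of the turntable, 56 mm wide, 147 mm high. Point on its middle axis, 5 mm above its underside.
- spectacles_b_center (a point): Bystander, not to be disturbed: brown spectacles 45 x 130 x 14 mm. Point on its middle axis, 5 mm above its underside.
- card_box_c_center (a point): Bystander, not to be disturbed: small brown card box 48 x 64 x 28 mm. Point on its middle axis, 5 mm above its underside.

How it is judged:
By the outcome, as a careful person would: the job done as asked, in the order asked, and still so for the second after the job is handed in, while the arm keeps its last pose, push and grip.
It also fails if it takes over 48 s, if anything falls off the work surface, if the arm or the gripper's body presses on something with over 40 N, if the wrist force passes 120 N, or if a joint passes its speed limit or range.

ROBOT

A 6-joint arm with a two-finger parallel gripper is mounted at the origin on a cart in front of the work surface, level with it; the furniture and walls round the work are solid. World frame = base frame: x ahead of the robot, y to its left, z up, the work surface at z = 0. Lengths are in mm, angles in rad, forces in N, time in s.
With the tool pointing down it reaches from about 275 to 750 mm from the base axis. Payload 10.2 kg.
Tool frame: the origin (TCP) lies between the finger pads; the fingertips stand 11 mm ahead of it and the grasp point (between the pads) lies 8 mm behind it (ctrl.nose_length is the distance from the TCP to the fingertips, in mm); x points along the fingers, y is the direction in which the jaws open and shut, and the axes are right-handed (so a half turn about x gives the same grasp; the last joint's range is limited). The gripper opens to 85 mm and grips with 20 to 120 N. Pads are 22 mm wide; open, the fingers measure 114 mm over their backs; the gripper's body (76 mm by 85 mm) begins 54 mm behind the grasp point. The pads swing forward as they close: fully open they stand 13 mm farther back than shut.
Start: joints at [-1.418, 0.313, 1.498, -0, 1.331, -0.223], TCP at [192.672, -488.374, 242.294] pointing down, gripper open.
Joint ranges: [-2.94, 2.94], [-0.97, 2.17], [0.19, 2.56], [-1.23, 4.37], [0.02, 3.11], [-2.88, 2.88]. Speed limits (rad/s): [2.39, 2.39, 3.01, 3.14, 3.14, 3.14].

INTERFACE

Orientations are given as a unit quaternion [w, x, y, z].
In Python, from rig import ctrl, capture, ticket gives the robot as it stands.
- The arm moves only by the tool step_arm, never from a script. Its argument "commands" is a list of rows, each a list of 2 entries, a list of its own where there are three numbers: the shift along the world's x, y, z normalised to -1 to 1, where 1 is 0.04 m, then the turn about the world's z normalised to -1 to 1, where 1 is 180 degrees. A call has 1 to 5 rows; each row shifts and turns the commanded pose from where the row before left it; what a row does not reach is not made up. A row lasts 1/10 s, in which the tool goes at most 50 mm and 8.59 degrees, less where a joint would pass 70% of its speed; a pose out of reach is approached as far as the arm can. A call with a number of a shift or a turn outside -1 to 1 is refused whole. A call with a gripper value outside its range is refused whole. "gripper" is the closure, from -1 (fully open) to 1 (shut), so that 0 is half open, set as the call begins (left out, the last holds). The fingers move at their own pace and stop on an object; "force" is the grip in N (left out, the last holds). Time passes only in rows, so rows that do not move let the fingers close. It gives the time, the measured TCP pose, the force and the opening at its end, in the units of the state.
- ctrl.sense(): the state, without advancing time (a new reading comes with each control period).
- capture(name): name is "scene" or "side" or "wrist"; returns a dict with "image" (480x640x3 uint8, blue, green, red), "fov_y" (degrees; the focal length in pixels is half the picture's height over the tangent of half this angle, whatever the lens; pixels are square), "cx", "cy" (the principal point, pixels), "k1" (the pictures are not rectified: a ray, as slopes to the right and down, at radius r is drawn at 1 + k1 r^2 times it, then the intrinsics apply), "origin" and "orientation" of the camera in the world. Camera axes: x right, y down, z forward; pixel columns grow to the right and rows downward; lengths in mm; the calibration is good to about 2 mm. A picture is of the moment at which its call begins. There is no depth.
- ticket.finish_job(): hands the job in, once; it reports no verdict.
The state is a dict: "time_s": time; "joints": joint angles; "dq": joint speeds; "tau": joint torques, N m; "eef_pos": TCP position; "ee_rot": TCP orientation; "force": force on the tool from outside, world axes, zero at the start; "wrist_torque": the same for the moment, N m; "grip_width": opening from 0.0 (shut) to 1.0 (fully open).
Only numpy, scipy, OpenCV 4.12 (cv2) and the standard library are available. Lean on these libraries where they do the work, as an engineer would, in place of code of your own. Each camera call takes 0.05 s, during which the arm holds its last target.

## Working session

There is one attempt and no reset: what is moved stays moved. The work goes in short steps, Python scripts to look and compute and a tool call to move; the robot and the scene stay as the last step left them, time stands still between calls to the robot, and variables do not carry over. Pictures are saved under pics/ and viewed, and the job is handed in when it is done.

Besides the shell and the picture viewer there is one more tool, called as name(argument=value, ...), one argument or row to a line, values as JSON. step_arm: Moves the arm, as the interface text tells. Its arguments: {"type":"object","properties":{"commands":{"type":"array","items":{"type":"array"}},"gripper":{"type":"number"},"force":{"type":"number"}},"required":["commands"]}

```bash
ls; mkdir -p pics; python3 - <<'E'
from rig import ctrl,capture,ticket
import cv2
print(ctrl.sense())
for n in("scene","side","wrist"):
    c=capture(n); cv2.imwrite(f"pics/{n}0.png",c["image"]); print(n,{k:v for k,v in c.items() if k!="image"})
E
```

```text
pics
{'time_s': 0.0, 'joints': array([-1.41839152e+00,  3.13443477e-01,  1.49845043e+00, -1.22424983e-06,
        1.33101850e+00, -2.23372736e-01]), 'dq': array([-9.21523215e-05, -4.00633390e-04,  1.74737325e-03,  5.32191530e-05,
        4.76220505e-04, -1.12083538e-03]), 'tau': array([-1.12334965e-03, -4.12267685e+01, -2.59745228e+01, -2.51963884e-04,
        4.10290013e-03, -6.15284932e-06]), 'eef_pos': array([ 192.63523591, -488.10999686,  241.7333888 ]), 'ee_rot': array([ 0.13161086,  0.69467821,  0.13254351, -0.69464594]), 'force': array([-0.25451277, -0.71692078, -0.00498138]), 'wrist_torque': array([-0.01360372,  0.02435586,  0.06206025]), 'grip_width': 0.996461704131769}
scene {'fov_y': 55.47193524404554, 'cx': 321.6429063236107, 'cy': 239.23985400679527, 'k1': -0.11351905982382807, 'origin': array([-121.15123619,  363.6554539 ,  873.45643806]), 'orientation': array([ 0.19251969, -0.44878801,  0.80536299, -0.33602968])}
side {'fov_y': 48.51036587140922, 'cx': 322.10190876558835, 'cy': 230.36487617808206, 'k1': -0.10901475378376711, 'origin': array([  326.93110871, -1024.98047781,   947.96805804]), 'orientation': array([-0.42256678,  0.90014529, -0.09380386,  0.04875049])}
wrist {'fov_y': 64.19498847255159, 'cx': 322.9939932478453, 'cy': 243.38594852450174, 'k1': -0.003367586056284552, 'origin': array([ 266.12606398, -460.89575609,  374.13277545]), 'orientation': array([ 0.12637879,  0.81702431, -0.5558109 , -0.08702825])}
```

View pics/scene0.png

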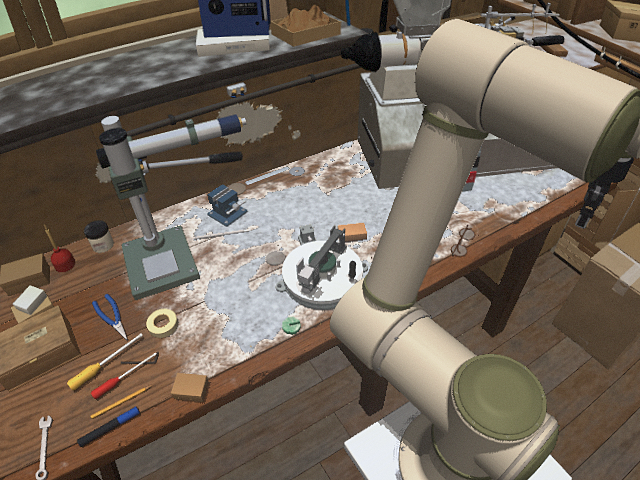

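View pics/side0.png

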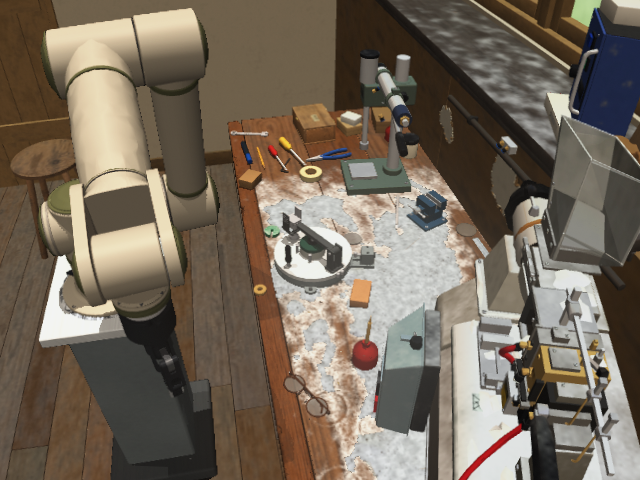

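View pics/wrist0.png

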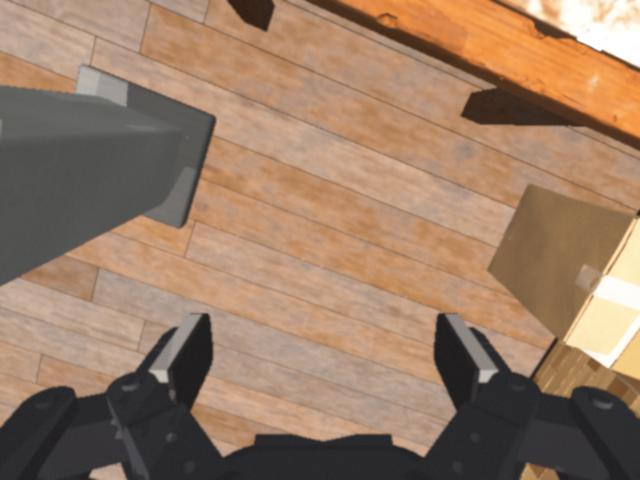

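The scene picture shows the turntable near (322,272) and the side picture shows it near (313,255). The knob post is at (352,270) in scene and (289,255) in side. I'll enlarge both crops.

```bash
cat > h.py <<'E'
import numpy as np,cv2
from scipy.spatial.transform import Rotation as R
def cam(c):
    f=240/np.tan(np.radians(c["fov_y"]/2)); q=c["orientation"]
    return f,R.from_quat([q[1],q[2],q[3],q[0]]).as_matrix(),np.array(c["origin"])
def ray(c,u,v):
    f,M,o=cam(c); d=np.array([(u-c["cx"])/f,(v-c["cy"])/f]); s=d.copy()
    for _ in range(30): s=d/(1+c["k1"]*(s@s))
    r=M@np.array([s[0],s[1],1]); return o,r/np.linalg.norm(r)
def plane(c,u,v,z):
    o,r=ray(c,u,v); return o+r*(z-o[2])/r[2]
def proj(c,p):
    f,M,o=cam(c); q=M.T@(np.array(p)-o); s=q[:2]/q[2]; s=s*(1+c["k1"]*(s@s)); return s*f+[c["cx"],c["cy"]]
def tri(l):
    A=np.zeros((3,3));b=np.zeros(3)
    for c,u,v in l:
        o,r=ray(c,u,v);P=np.eye(3)-np.outer(r,r);A+=P;b+=P@o
    return np.linalg.solve(A,b)
def crop(img,x,y,w,h,k,name):
    cv2.imwrite(name,cv2.resize(img[y:y+h,x:x+w],None,fx=k,fy=k,interpolation=cv2.INTER_CUBIC))
E
python3 - <<'E'
from h import *
from rig import capture
import pickle
D={n:capture(n) for n in("scene","side")}
pickle.dump(D,open("d0.pkl","wb"))
crop(D["scene"]["image"],260,210,130,110,6,"pics/sc1.png")
crop(D["side"]["image"],250,190,140,110,5,"pics/sd1.png")
for n in D:
  for u,v in [(322,272) if n=="scene" else (313,255)]: print(plane(D[n],u,v,36))
E
```

```text
[512.7168124  -18.05077246  36.        ]
[522.38178973 -42.1294697   36.        ]
```

View pics/sc1.png

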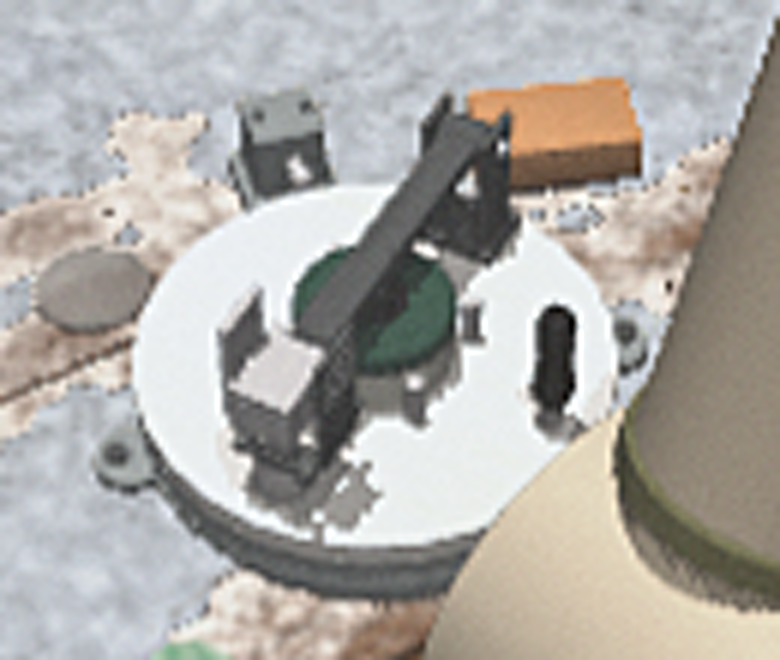

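View pics/sd1.png

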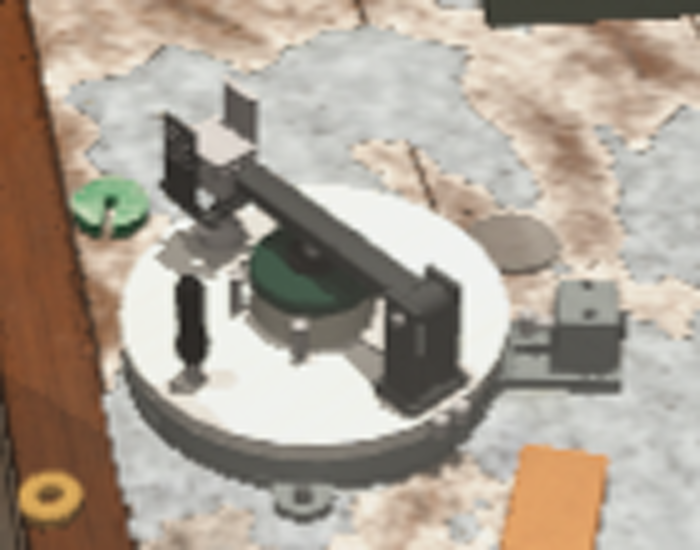

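The side view shows the whole disc, the bar with its coupler at crop (210,160), the knob post at crop (190,320), and the indexer at crop (590,330). I'll fit the disc centre, the knob and the base direction.

```bash
python3 - <<'E'
from h import *
import pickle
from scipy.optimize import least_squares
D=pickle.load(open("d0.pkl","rb"))
cs={}
for n,(x,y,w,h) in {"scene":(275,235,95,75),"side":(268,218,90,70)}.items():
    c=D[n]; im=c["image"][y:y+h,x:x+w].astype(int)
    m=((im.min(2)>205)&(im.max(2)-im.min(2)<18)).astype(np.uint8)
    nn,l,st,ce=cv2.connectedComponentsWithStats(m); k=1+np.argmax(st[1:,4]); m=(l==k).astype(np.uint8)
    cn=max(cv2.findContours(m,cv2.RETR_EXTERNAL,cv2.CHAIN_APPROX_NONE)[0],key=len)
    hu=cn[:,0,:].astype(float)+[x,y]
    hull=cv2.convexHull(cn)[:,0,:]+[x,y]
    P=np.array([plane(c,u,v,36)[:2] for u,v in hu])
    f=lambda p:np.hypot(*(P-p[:2]).T)-p[2]
    r=least_squares(f,[515,-30,100],loss="cauchy",f_scale=1)
    print(n,len(P),r.x,np.sum(abs(f(r.x))<2)); cs[n]=r.x
S,E=D["scene"],D["side"]
def sc(x,y): return (S,260+x/6,210+y/6)
def sd(x,y): return (E,250+x/5,190+y/5)
print("knobtop",tri([sc(556,312),sd(190,280)]),plane(*sc(556,312),100),plane(*sd(190,280),100))
print("knobbot",tri([sc(553,405),sd(190,362)]),plane(*sd(190,362),52))
print("indexer top centre side",plane(*sd(588,302),48),"scene",plane(*sc(280,118),48))
print("lugtop", plane(*sd(240,95),127),"tabtop",plane(*sd(180,120),127))
print("lugtop sc", plane(*sc(242,310),127),"tabtop",plane(*sc(338,365),127))
E
```

```text
scene 214 [497.78977219 -13.50438742  71.45614563] 45
side 134 [513.6051063  -72.12477131  52.76943664] 35
knobtop [455.51794306 -65.93057628  97.98469379] [452.97481729 -64.84899906 100.        ] [456.01762181 -67.48458469 100.        ]
knobbot [453.87057346 -66.10908889  44.52461646] [453.42735661 -73.53776828  52.        ]
indexer top centre side [658.9227366  -65.97750726  48.        ] scene [651.91774588 -56.16131041  48.        ]
lugtop [499.75466658  37.27879182 127.        ] tabtop [466.6411241   22.96065103 127.        ]
lugtop sc [495.48653141  48.32393037 127.        ] tabtop [453.2812956   32.14738488 127.        ]
```

```bash
python3 - <<'E'
from h import *
import pickle
from scipy.optimize import least_squares
D=pickle.load(open("d0.pkl","rb"))
S,E=D["scene"],D["side"]
def sc(x,y): return (S,260+(x-2.5)/6,210+(y-2.5)/6)
def sd(x,y): return (E,250+(x-2)/5,190+(y-2)/5)
A=[sd(*p) for p in [(120,312),(131,362),(165,405),(230,437),(300,447),(380,440),(508,300),(490,245),(430,204),(345,184)]]
B=[sc(*p) for p in [(134,350),(150,270),(200,222),(260,200),(345,184),(420,192),(160,440),(220,500),(300,540),(375,548),(605,310),(550,245)]]
for L in(A,B):
    P=np.array([plane(*a,36)[:2] for a in L])
    f=lambda p:np.hypot(*(P-p[:2]).T)-p[2]
    r=least_squares(f,[515,-30,100],loss="soft_l1"); print(r.x,f(r.x).round(1))
    r=least_squares(lambda p:np.hypot(*(P-p).T)-100,[515,-30],loss="soft_l1"); print(r.x)
E
```

```text
[525.22273891 -27.50234698 101.75786186] [-1.  -0.2  1.7  1.3 -0.4 -0.6 -3.2  1.8  1.  -0.6]
[524.20416377 -28.41863341]
[523.88242611 -22.77260401  99.60601003] [-2.5  5.   5.9  1.5 -0.3 -3.7 -3.9 -2.9  1.   1.4  0.9 -1.7]
[523.88191469 -22.66356224]
```

```bash
python3 - <<'E'
from h import *
import pickle
from rig import ctrl
q=ctrl.sense()["ee_rot"];M=R.from_quat([q[1],q[2],q[3],q[0]]).as_matrix();print(M.round(3)); print(np.arctan2(M[1,1],M[0,1]))
D=pickle.load(open("d0.pkl","rb"));E=D["side"];S=D["scene"]
print("can base",plane(E,365,362,5),"can spout tip",plane(E,368,318,147), "block",plane(E,360,292,26),"brass",plane(E,260,289,9))
print("scene hinge", )
for n in D:
  for p in [(455,-66.5,76),(503,-104,76),(524,-27,36)]: print(n,proj(D[n],p))
E
```

```text
[[-0.     0.367 -0.93 ]
 [ 0.001 -0.93  -0.367]
 [-1.    -0.001 -0.   ]]
-1.1950174136562792
can base [ 570.9746668  -366.64261629    5.        ] can spout tip [ 568.43577194 -364.79098748  147.        ] block [ 608.47359412 -182.50396408   26.        ] brass [ 377.03841281 -108.01931878    9.        ]
scene hinge
scene [352.35577831 268.13415304]
scene [353.98401292 249.62957683]
scene [322.69663008 267.64364038]
side [287.84472733 253.18410098]
side [310.12758436 260.76511982]
side [312.45423649 251.01993557]
```

step_arm(
  commands=[
    [[0.54,0.93,0],0],
    [[0.54,0.93,0],0],
    [[0.54,0.93,0],0],
    [[0.54,0.93,0],0],
    [[0.54,0.93,0],0],
  ],
  gripper=-1,
)

```text
time_s: 0.75
eef_pos: [301.2, -300.8, 242.3]
ee_rot: [0.132, 0.695, 0.132, -0.695]
force: [0.7, -0.5, 0.3]
grip_width: 0.998
```

step_arm(
  commands=[
    [[0.54,0.93,0],0],
    [[0.54,0.93,0],0],
    [[0.54,0.93,0],0.044],
    [[0.5,0.9,0],0],
    [[0,0,0],0],
  ],
)

```text
time_s: 1.25
eef_pos: [386.7, -151.3, 242.4]
ee_rot: [0.181, 0.684, 0.182, -0.683]
force: [-0.2, -0.1, 0.6]
grip_width: 1.002
```

```bash
python3 - <<'E'
from h import *
from rig import capture
import pickle
D={n:capture(n) for n in("wrist","scene","side")}
pickle.dump(D,open("d1.pkl","wb"))
cv2.imwrite("pics/w1.png",D["wrist"]["image"])
for p in [(455,-66.5,76),(524,-27,36)]: print(proj(D["wrist"],p))
E
```

```text
[266.45741824  88.27700163]
[269.23515115 -19.15321812]
```

View pics/w1.png

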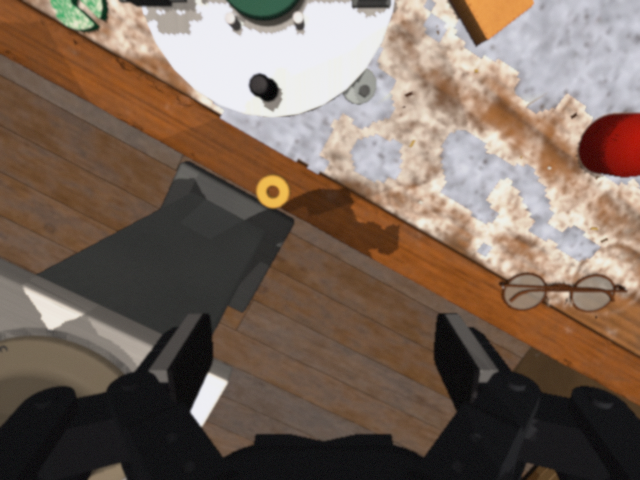

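The wrist view shows the knob at (263,87), within 3 px of where I predicted it. I'll move above the knob to see the whole turntable.

step_arm(
  commands=[
    [[0.6,0.75,0],0],
    [[0.6,0.75,0],0],
    [[0.5,0.6,0],0],
    [[0,0,0],0],
    [[0,0,0],0],
  ],
)

```text
time_s: 1.9
eef_pos: [453.2, -71.7, 242.0]
ee_rot: [-0.179, -0.684, -0.18, 0.684]
force: [-0.2, 0.2, 0.8]
grip_width: 1.002
```

```bash
python3 - <<'E'
from h import *
from rig import capture,ctrl
import pickle
D={n:capture(n) for n in("wrist","scene","side")}
pickle.dump(D,open("d2.pkl","wb"))
cv2.imwrite("pics/w2.png",D["wrist"]["image"]); print(ctrl.sense()["eef_pos"])
for p in [(455,-66.5,76),(524,-27,36)]: print(proj(D["wrist"],p))
E
```

```text
[452.97908351 -72.02546471 242.32509991]
[316.72676935 218.38196744]
[316.41078642 114.62908037]
```

View pics/w2.png

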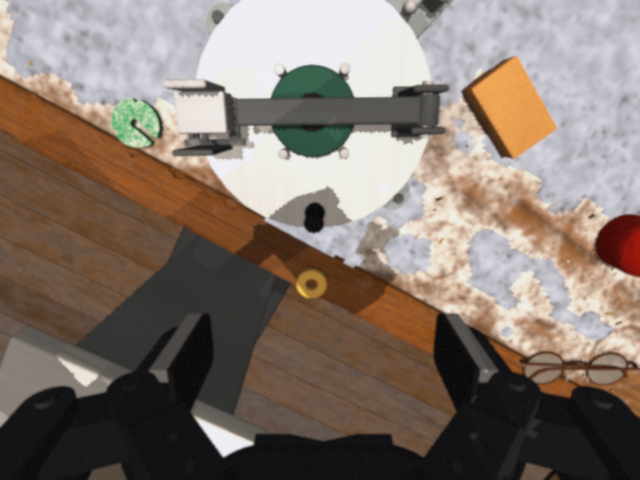

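```bash
python3 - <<'E'
from h import *
import pickle
from scipy.optimize import least_squares
D=pickle.load(open("d2.pkl","rb"));W=D["wrist"]
crop(W["image"],150,0,320,240,2.5,"pics/w2c.png")
im=W["image"].astype(int)
E

```

```text
(no output)
```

View pics/w2c.png

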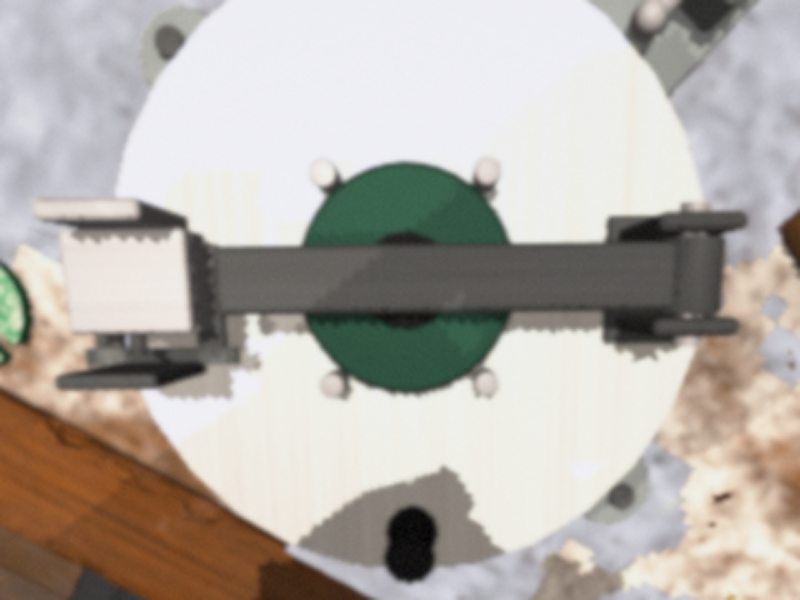

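```bash
python3 - <<'E'
from h import *
import pickle
from scipy.optimize import least_squares
D=pickle.load(open("d2.pkl","rb"));W=D["wrist"]
g=lambda x,y:(W,150+(x-.75)/2.5,(y-.75)/2.5)
P=np.array([plane(*g(*p),36)[:2] for p in [(116,190),(140,110),(185,38),(215,0),(600,0),(650,55),(690,130),(705,205),(700,330),(660,430),(600,505),(500,555),(300,548)]])
f=lambda p:np.hypot(*(P-p[:2]).T)-p[2]
r=least_squares(f,[515,-30,100],loss="soft_l1"); print(r.x,f(r.x).round(1)); c=r.x[:2]
k=plane(*g(411,528),100);kb=plane(*g(410,560),52)
print("knob",k,kb,np.hypot(*(k[:2]-c)),np.arctan2(*(k[:2]-c)[::-1])+np.pi/2,np.arctan2(*(kb[:2]-c)[::-1])+np.pi/2)
a=plane(*g(220,280),97);b=plane(*g(680,277),97); print("bar yaw",np.arctan2(*(b-a)[1::-1]), a,b)
for p in[(170,42),(622,497)]:
  q=plane(*g(*p),8)[:2];print("ear",q,np.hypot(*(q-c)),np.arctan2(*(q-c)[::-1]))
E

```

```text
[525.05754427 -24.08106895 100.41145297] [-0.6 -0.4 -0.3  1.   0.5  0.4  0.2 -1.2 -0.9 -0.2  1.5 -0.3  0.6]
knob [464.38538462 -59.51960603 100.        ] [444.14441644 -69.08214332  52.        ] 70.2637948499179 -1.042150925599143 -1.0632320029137383
bar yaw -1.0513286958349677 [498.84138499  19.58378878  97.        ] [561.45414471 -89.90680435  97.        ]
ear [551.99336631  84.74832392] 112.1132251846601 1.3281672467072476
ear [ 495.89330651 -133.10848721] 112.86066939476179 -1.83217145847376
```

```bash
python3 - <<'E'
from h import *
import pickle
D=pickle.load(open("d2.pkl","rb"));W=D["wrist"]
g=lambda x,y:(W,150+(x-.75)/2.5,(y-.75)/2.5)
c=np.array([525,-24.5])
for p,z in [((410,558),100),((411,530),52)]:
  k=plane(*g(*p),z);print(k,np.hypot(*(k[:2]-c)),np.arctan2(*(k[:2]-c)[::-1])+np.pi/2)
print(W["origin"])
th=-1.053
print("knob model",c+80*np.array([np.sin(th),-np.cos(th)]))
th=-.252
print("knob end",c+80*np.array([np.sin(th),-np.cos(th)]), "coupler",c-75*np.array([np.cos(th),np.sin(th)]))
E

```

```text
[456.30349382 -63.66188147 100.        ] 79.07504613890073 -1.0526742605860386
[453.65283496 -64.20846895  52.        ] 81.65280439310975 -1.0629360518328879
[522.19727161 -34.67636021 374.30123535]
knob model [455.48703735 -64.09732344]
knob end [ 505.05269696 -101.9732541 ] coupler [452.36882428  -5.7994034 ]
```

step_arm(
  commands=[
    [[0.06,0.19,-0.5],0],
    [[0,0,-1],0],
    [[0,0,-1],0],
    [[0,0,-1],0],
    [[0,0,0],0],
  ],
)

```text
time_s: 2.55
eef_pos: [453.2, -63.1, 98.9]
ee_rot: [-0.177, -0.682, -0.181, 0.686]
force: [-0.5, -0.0, 1.0]
grip_width: 1.001
```

```bash
python3 - <<'E'
from h import *
from rig import capture,ctrl
D={n:capture(n) for n in("wrist","side")}
cv2.imwrite("pics/w3.png",D["wrist"]["image"]); print(ctrl.sense()["eef_pos"])
crop(D["side"]["image"],230,170,160,120,5,"pics/sd3.png")
E
```

```text
[456.05299458 -63.96151648 103.31929986]
```

View pics/w3.png

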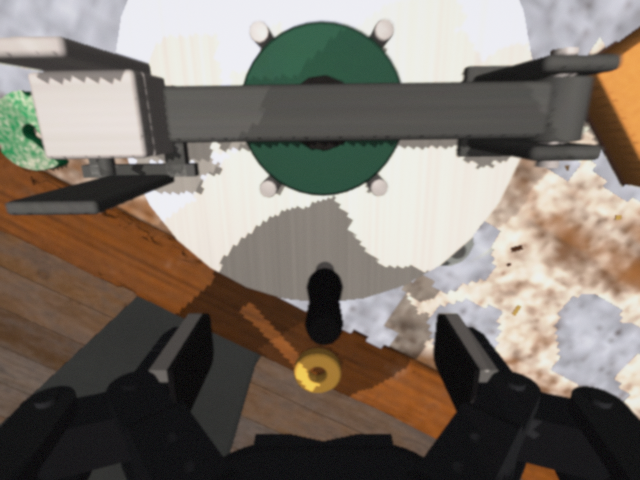

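View pics/sd3.png

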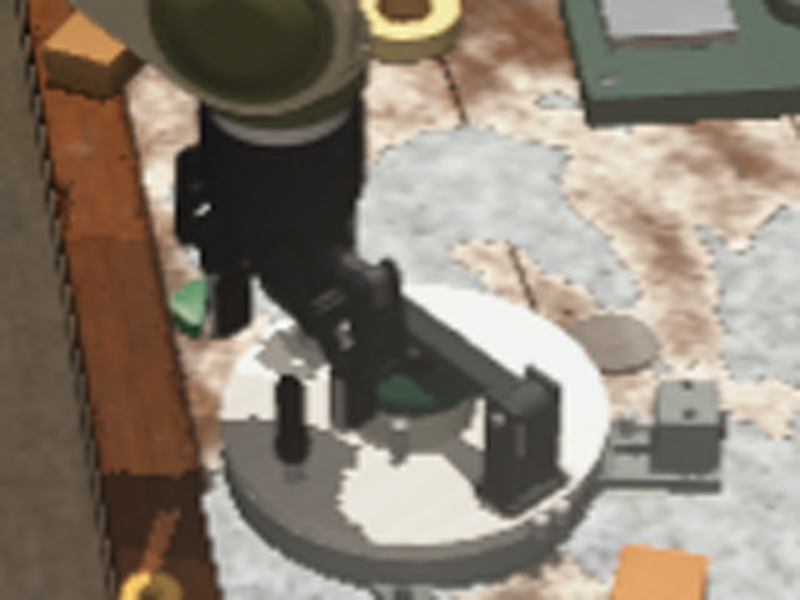

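The knob at (324,325) sits midway between the fingers. I'll go down and grip it.

step_arm(
  commands=[
    [[0,0,-0.35],0],
    [[0,0,-0.3],0],
    [[0,0,0],0],
  ],
)

```text
time_s: 2.95
eef_pos: [456.4, -63.7, 77.5]
ee_rot: [0.18, 0.684, 0.179, -0.683]
force: [-0.4, -0.7, 0.6]
grip_width: 0.998
```

step_arm(
  commands=[
    [[0,0,0],0],
    [[0,0,0],0],
    [[0,0,0],0],
    [[0,0,0],0],
    [[0,0,0],0],
  ],
  gripper=1,
  force=30,
)

```text
time_s: 3.45
eef_pos: [455.9, -63.2, 76.6]
ee_rot: [0.18, 0.684, 0.18, -0.684]
force: [-1.5, -1.3, 4.5]
grip_width: 0.168
```

step_arm(
  commands=[
    [[0,0,0],0],
    [[0,0,0],0],
    [[0,0,0],0],
  ],
)

```text
time_s: 3.75
eef_pos: [456.0, -63.3, 76.6]
ee_rot: [0.18, 0.684, 0.18, -0.684]
force: [-1.8, 0.2, 5.6]
grip_width: 0.172
```

```bash
python3 - <<'E'
import numpy as np
th=np.linspace(-1.053,-.253,11)
p=80*np.c_[np.sin(th),-np.cos(th)]
print((np.diff(p,axis=0)/40).round(3), .08/np.pi)
E
```

```text
[[ 0.085 -0.136]
 [ 0.095 -0.129]
 [ 0.105 -0.12 ]
 [ 0.115 -0.112]
 [ 0.123 -0.102]
 [ 0.131 -0.092]
 [ 0.138 -0.081]
 [ 0.144 -0.07 ]
 [ 0.149 -0.058]
 [ 0.153 -0.046]] 0.025464790894703257
```

step_arm(
  commands=[
    [[0.085,-0.136,0],0.0255],
    [[0.095,-0.129,0],0.0255],
    [[0.105,-0.12,0],0.0255],
    [[0.115,-0.112,0],0.0255],
  ],
)

```text
time_s: 4.15
eef_pos: [472.5, -82.7, 76.6]
ee_rot: [0.287, 0.647, 0.288, -0.645]
force: [3.2, 8.2, 3.4]
grip_width: 0.169
```

step_arm(
  commands=[
    [[0.123,-0.102,0],0.0255],
    [[0.131,-0.092,0],0.0255],
    [[0.138,-0.081,0],0.0255],
    [[0,0,0],0],
    [[0,0,0],0],
  ],
)

```text
time_s: 4.65
eef_pos: [488.3, -93.1, 76.6]
ee_rot: [0.362, 0.608, 0.362, -0.607]
force: [3.3, 8.1, 4.6]
grip_width: 0.169
```

step_arm(
  commands=[
    [[0.144,-0.065,0],0.0255],
    [[0.074,-0.03,0],0.0127],
    [[0,0,0],0],
  ],
)

```text
time_s: 4.95
eef_pos: [495.3, -96.1, 76.5]
ee_rot: [-0.396, -0.584, -0.4, 0.585]
force: [-7.5, 10.6, 12.9]
grip_width: 0.168
```

step_arm(
  commands=[
    [[0.075,-0.026,0],0.0127],
    [[0,0,0],0],
  ],
)

```text
time_s: 5.15
eef_pos: [499.7, -97.6, 76.6]
ee_rot: [0.409, 0.577, 0.41, -0.576]
force: [3.2, 9.7, 4.5]
grip_width: 0.167
```

```bash
python3 - <<'E'
from h import *
from rig import capture,ctrl
import pickle
D={n:capture(n) for n in("wrist","side","scene")}
pickle.dump(D,open("d4.pkl","wb"))
cv2.imwrite("pics/w4.png",D["wrist"]["image"]); s=ctrl.sense(); print(s["eef_pos"],s["force"])
crop(D["side"]["image"],230,170,160,120,5,"pics/sd4.png")
E
```

```text
[499.84452378 -97.6530342   76.5963628 ] [3.19694388 8.77861481 4.06168452]
```

View pics/w4.png

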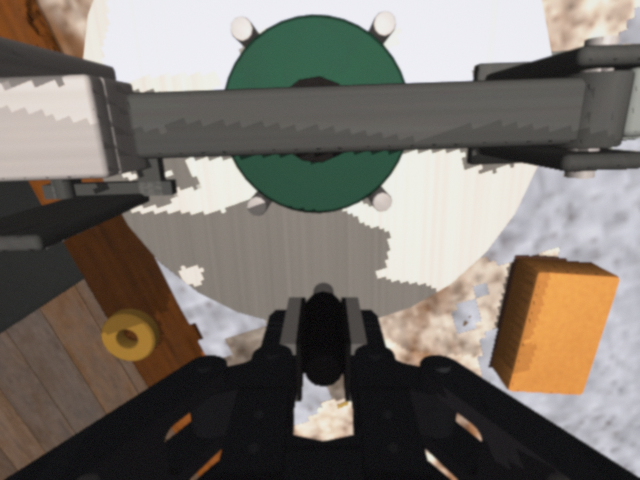

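View pics/sd4.png

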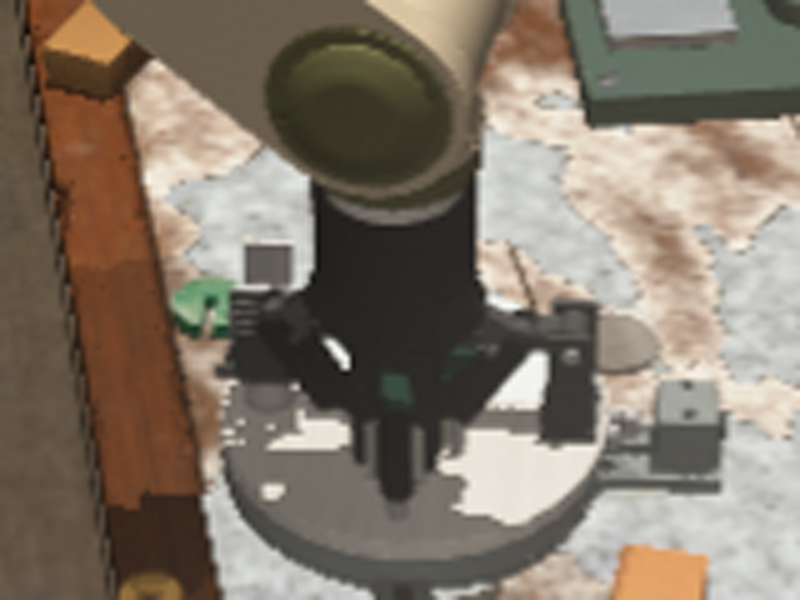

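The resisting force peaked near 11 N and then fell to almost zero tangentially. I'll go on in small steps.

step_arm(
  commands=[
    [[0.038,-0.012,0],0.0064],
    [[0,0,0],0],
  ],
)

```text
time_s: 5.5
eef_pos: [501.4, -98.1, 76.6]
ee_rot: [0.415, 0.573, 0.416, -0.572]
force: [2.4, 8.4, 5.2]
grip_width: 0.17
```

step_arm(
  commands=[
    [[0.038,-0.012,0],0.0064],
    [[0,0,0],0],
  ],
)

```text
time_s: 5.7
eef_pos: [503.0, -98.6, 76.6]
ee_rot: [0.421, 0.569, 0.421, -0.567]
force: [3.6, 8.6, 5.0]
grip_width: 0.169
```

```bash
python3 - <<'E'
from h import *
from rig import capture,ctrl
import pickle
D={n:capture(n) for n in("wrist","side","scene")}
pickle.dump(D,open("d5.pkl","wb"))
s=ctrl.sense(); print(s["eef_pos"],s["force"])
crop(D["side"]["image"],320,220,80,60,10,"pics/sd5.png")
crop(D["scene"]["image"],250,190,130,100,6,"pics/sc5.png")
E
```

```text
[502.99912075 -98.59548251  76.60516235] [3.72396133 9.35461828 3.99463798]
```

View pics/sd5.png

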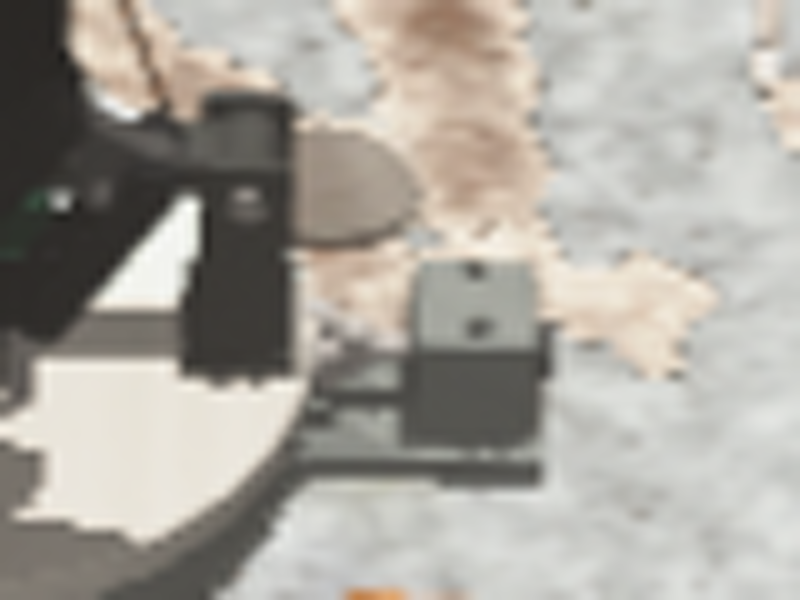

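View pics/sc5.png

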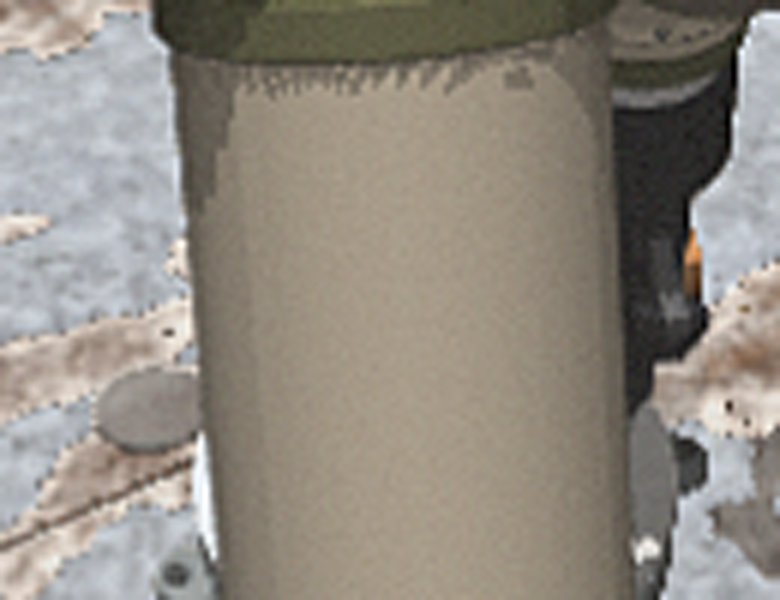

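step_arm(
  commands=[
    [[0.035,-0.012,0],0.005],
    [[0,0,0],0],
  ],
)

```text
time_s: 6.05
eef_pos: [503.9, -98.8, 76.6]
ee_rot: [0.425, 0.565, 0.426, -0.564]
force: [-0.2, 10.8, 7.3]
grip_width: 0.169
```

step_arm(
  commands=[
    [[0.035,-0.012,0],0.005],
    [[0,0,0],0],
  ],
)

```text
time_s: 6.25
eef_pos: [504.2, -98.9, 76.5]
ee_rot: [-0.428, -0.561, -0.431, 0.561]
force: [-5.9, 12.5, 12.4]
grip_width: 0.168
```

Resistance has risen with little further travel, so the plunger appears to be in the detent. I'll back off one step, release and look.

step_arm(
  commands=[
    [[-0.04,0.014,0],0],
    [[0,0,0],0],
  ],
)

```text
time_s: 6.45
eef_pos: [503.8, -98.8, 76.6]
ee_rot: [0.429, 0.562, 0.43, -0.561]
force: [0.4, 9.6, 6.4]
grip_width: 0.17
```

step_arm(
  commands=[
    [[0,0,0],0],
    [[0,0,0],0],
    [[0,0,0],0],
    [[0,0,0],0],
  ],
  gripper=-1,
)

```text
time_s: 6.85
eef_pos: [503.4, -100.4, 76.2]
ee_rot: [-0.43, -0.562, -0.43, 0.562]
force: [0.3, -0.1, -0.1]
grip_width: 0.837
```

step_arm(
  commands=[
    [[0,0,0.5],0],
    [[0,0,1],0],
    [[0,0,1],0],
    [[0,0,1],0],
    [[0,0,0.6],0],
  ],
)

```text
time_s: 7.35
eef_pos: [504.0, -100.5, 243.4]
ee_rot: [0.431, 0.562, 0.429, -0.561]
force: [0.1, 0.1, -0.6]
grip_width: 1.002
```

step_arm(
  commands=[
    [[-0.6,0.5,0],0],
    [[-0.6,0.5,0],0],
    [[0,0,0],0],
    [[0,0,0],0],
  ],
)

```text
time_s: 7.75
eef_pos: [455.7, -60.3, 240.6]
ee_rot: [0.43, 0.562, 0.429, -0.561]
force: [-0.1, -0.4, -0.3]
grip_width: 0.999
```

```bash
python3 - <<'E'
from h import *
from rig import capture,ctrl
import pickle
D={n:capture(n) for n in("wrist","side","scene")}
pickle.dump(D,open("d6.pkl","wb"))
s=ctrl.sense(); print(s["eef_pos"],s["force"])
cv2.imwrite("pics/w6.png",D["wrist"]["image"])
crop(D["side"]["image"],230,170,160,120,5,"pics/sd6.png")
E
```

```text
[456.03114257 -60.83486687 240.17613637] [-0.01422591  0.36006738 -0.51808151]
```

View pics/w6.png

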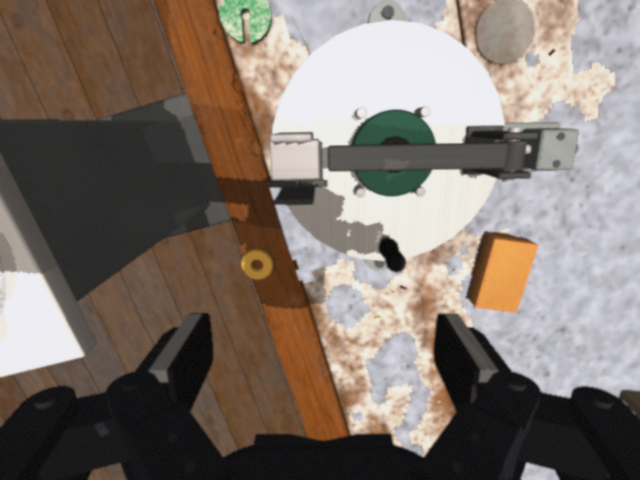

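View pics/sd6.png

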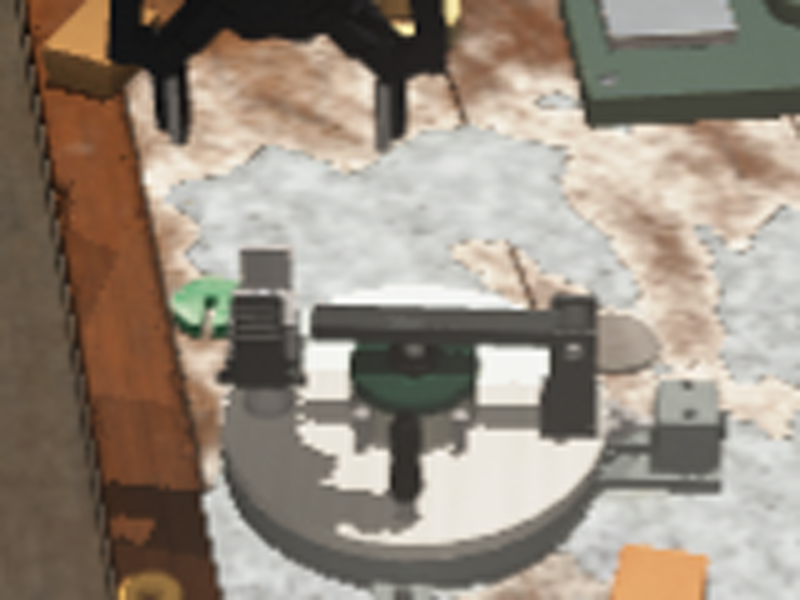

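The wrist view shows the bar almost in line with the indexer. It runs from the coupler (297,160) to the hinge (515,155), with the indexer at (557,150). I'll enlarge it to measure.

```bash
python3 - <<'E'
from h import *
import pickle
D=pickle.load(open("d6.pkl","rb"));W=D["wrist"]
crop(W["image"],240,0,350,280,2.2,"pics/w6c.png")
crop(W["image"],480,100,110,90,7,"pics/w6d.png")
crop(W["image"],250,110,110,110,6,"pics/w6e.png")
E
```

```text
(no output)
```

View pics/w6c.png

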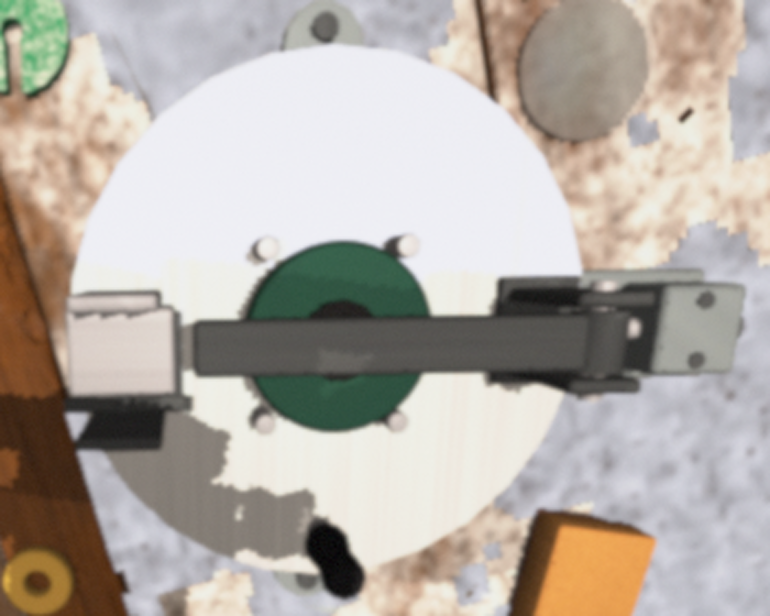

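View pics/w6d.png

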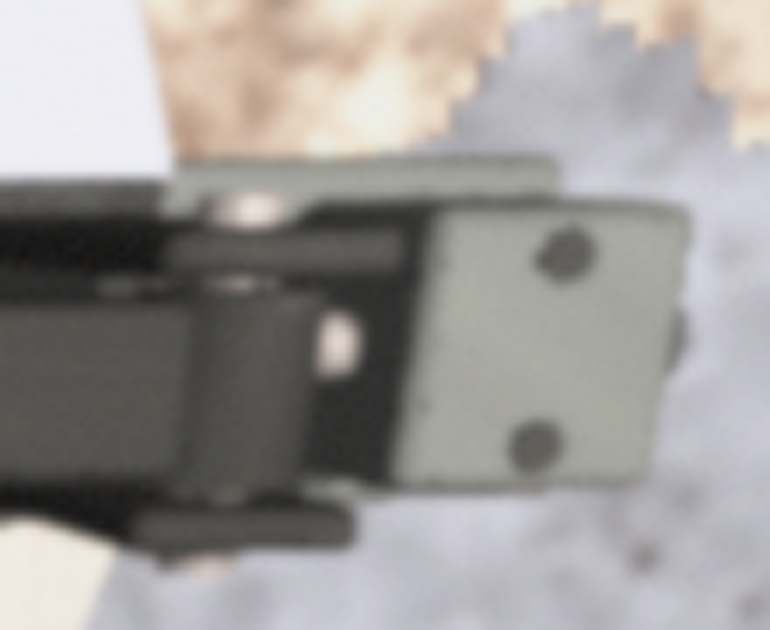

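View pics/w6e.png

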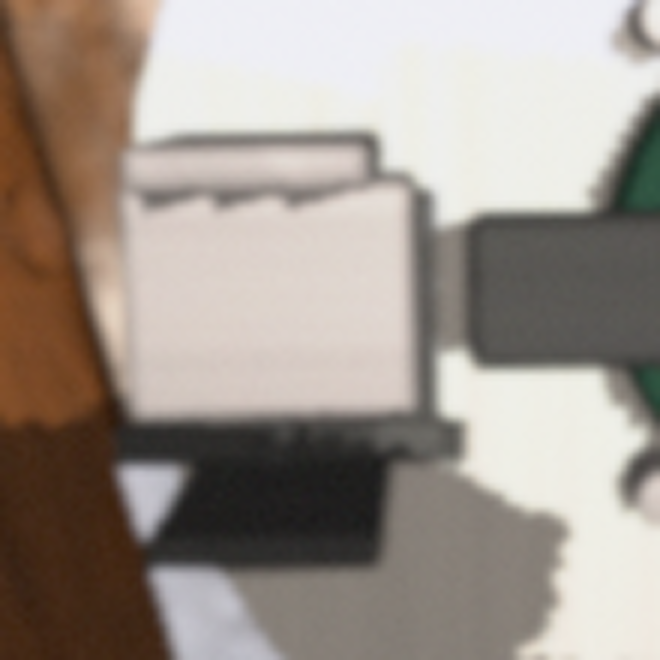

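```bash
python3 - <<'E'
from h import *
import pickle
from scipy.optimize import least_squares
D=pickle.load(open("d6.pkl","rb"));W=D["wrist"]
a=lambda x,y:(W,240+(x-.6)/2.2,(y-.6)/2.2)
d=lambda x,y:(W,480+(x-3)/7,100+(y-3)/7)
e=lambda x,y:(W,250+(x-2.5)/6,110+(y-2.5)/6)
yaw=lambda p,q:np.arctan2(q[1]-p[1],q[0]-p[0])
P=np.array([plane(*a(*p),36)[:2] for p in [(76,270),(110,190),(160,118),(220,73),(290,50),(400,52),(470,80),(540,150),(575,220),(560,410),(525,480),(470,530),(400,562)]])
f=lambda p:np.hypot(*(P-p[:2]).T)-p[2]
r=least_squares(f,[525,-25,100],loss="soft_l1");print(r.x,f(r.x).round(1));c=r.x[:2]
print("base by holes",yaw(plane(*d(537,445),48),plane(*d(565,253),48))-np.pi/2)
print("base by top edges",yaw(plane(*d(390,480),48),plane(*d(435,210),48))-np.pi/2,yaw(plane(*d(640,483),48),plane(*d(690,212),48))-np.pi/2,yaw(plane(*d(435,205),48),plane(*d(685,205),48)),yaw(plane(*d(395,485),48),plane(*d(640,485),48)))
h=(plane(*d(537,445),48)+plane(*d(565,253),48))/2;print("housing ctr",h,yaw(c,h))
for p in[(324,27),(303,580)]:
  q=plane(*a(*p),8)[:2];print("ear",q,np.hypot(*(q-c)),yaw(c,q))
print("bar centre",yaw(plane(*a(195,348),97),plane(*a(588,345),97)), plane(*a(195,348),97),plane(*a(588,345),97))
kt=plane(*a(343,580),100);kb=plane(*a(326,540),52);print("knob",kt,kb,yaw(c,kt)+np.pi/2,yaw(c,kb)+np.pi/2)
for z in(123,127):
 L=[plane(*e(*p),z) for p in[(125,148),(372,143),(365,180)]];print("lug top",L)
 T=[plane(*e(*p),z) for p in[(160,557),(375,550)]];print("tab outer top",T)
E
```

```text
[525.1373269  -25.52740592 100.60233919] [-0.2 -1.6  0.3  0.9  0.3  0.1  0.3 -0.7 -0.4 -1.5  1.6  1.2 -0.5]
base by holes -0.2286133193078459
base by top edges -0.2657213626269328 -0.25562268425104273 -0.26303492875992 -0.2635179208733455
housing ctr [659.52263792 -58.47367668  48.        ] -0.24042078952729237
ear [552.0883972   84.35215137] 113.13654272821951 1.3302665360360841
ear [ 494.82468053 -133.63569178] 112.27759348833716 -1.844168047381641
bar centre -0.2564364060056162 [474.44617395 -10.99297035  97.        ] [596.53936922 -43.00694882  97.        ]
knob [ 503.69171862 -100.12295966  100.        ] [ 505.3266062  -101.58089248   52.        ] -0.2799422270471339 -0.25482141136232084
lug top [array([443.27954998,  14.92874174, 123.        ]), array([468.38830976,   8.65282212, 123.        ]), array([466.66757546,   5.24045675, 123.        ])]
tab outer top [array([433.91354158, -27.58422534, 123.        ]), array([457.04928495, -33.03605743, 123.        ])]
lug top [array([443.81912531,  14.90813094, 127.        ]), array([468.52596968,   8.73266983, 127.        ]), array([466.83277914,   5.37492613, 127.        ])]
tab outer top [array([434.60303842, -26.92433194, 127.        ]), array([457.36844841, -32.28889667, 127.        ])]
```

The bar's yaw is −0.256 and the base's is about −0.255, so the turntable is in its detent. Next I'll turn the jaws across the bar and move over the coupler.

step_arm(
  commands=[
    [[-0.011,0.129,0],-0.0452],
    [[-0.011,0.129,0],-0.0452],
    [[-0.011,0.129,0],-0.0452],
    [[-0.011,0.129,0],-0.0452],
    [[-0.011,0.129,0],-0.0452],
  ],
)

```text
time_s: 8.4
eef_pos: [453.7, -34.7, 240.0]
ee_rot: [-0.205, -0.676, -0.206, 0.677]
force: [-0.5, -0.5, -0.6]
grip_width: 0.999
```

step_arm(
  commands=[
    [[-0.011,0.129,0],-0.0452],
    [[-0.011,0.129,0],-0.0452],
    [[-0.011,0.129,0],-0.0452],
    [[-0.011,0.129,0],-0.0452],
    [[-0.011,0.129,0],-0.0452],
  ],
)

```text
time_s: 8.9
eef_pos: [451.6, -8.9, 240.0]
ee_rot: [0.042, -0.706, 0.042, 0.706]
force: [0.4, 0.1, -0.6]
grip_width: 0.998
```

step_arm(
  commands=[
    [[0,0,0],-0.0452],
    [[0,0,-0.8],0],
    [[0,0,-0.5],0],
    [[0,0,0],0],
    [[0,0,0],0],
  ],
)

```text
time_s: 9.4
eef_pos: [451.7, -9.0, 188.8]
ee_rot: [-0.09, 0.701, -0.09, -0.701]
force: [-0.1, -0.3, 0.3]
grip_width: 0.997
```

```bash
python3 - <<'E'
from h import *
from rig import capture,ctrl
import pickle
D={n:capture(n) for n in("wrist","side","scene")}
pickle.dump(D,open("d7.pkl","wb"))
s=ctrl.sense(); q=s["ee_rot"];M=R.from_quat([q[1],q[2],q[3],q[0]]).as_matrix();print(s["eef_pos"],np.arctan2(M[1,1],M[0,1]),s["joints"])
cv2.imwrite("pics/w7.png",D["wrist"]["image"])
crop(D["side"]["image"],230,170,160,120,5,"pics/sd7.png")
E
```

```text
[451.75776877  -8.89947412 189.35413032] -1.8265875494080068 [-2.80028228e-01  2.04045746e-01  1.78601897e+00  2.35412957e-05
  1.14952170e+00  1.54654969e+00]
```

View pics/w7.png

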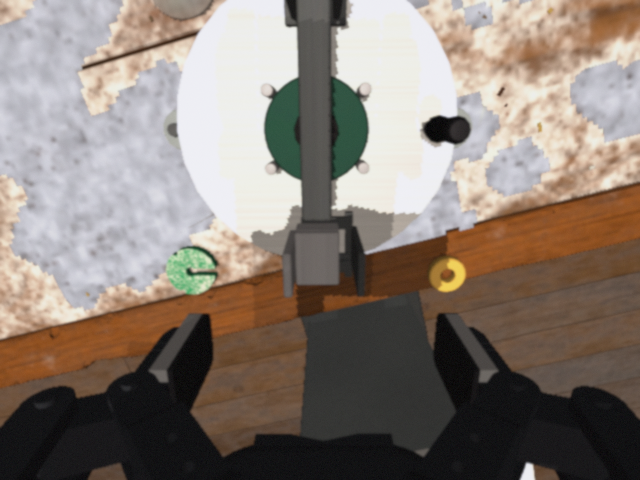

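View pics/sd7.png

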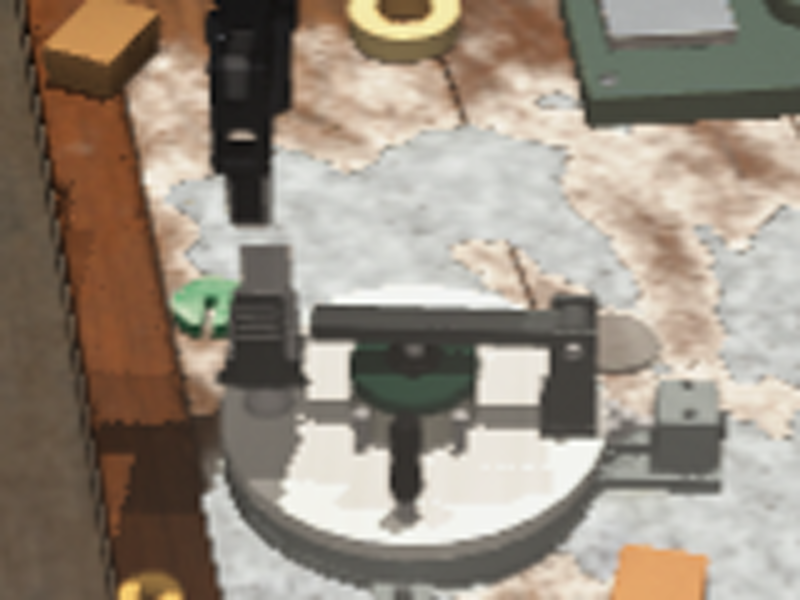

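```bash
python3 - <<'E'
from h import *
import pickle
D=pickle.load(open("d7.pkl","rb"));W=D["wrist"]
crop(W["image"],270,200,110,110,6,"pics/w7e.png")
E
```

```text
(no output)
```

View pics/w7e.png

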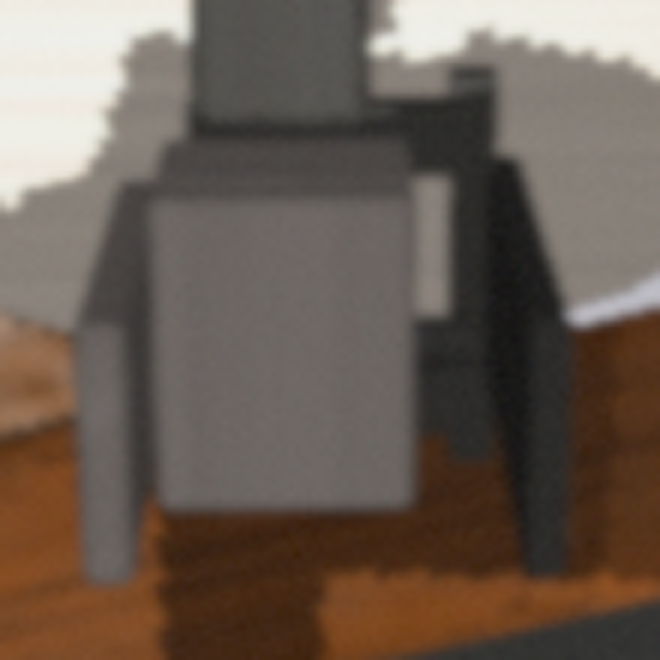

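```bash
python3 - <<'E'
from h import *
import pickle
D=pickle.load(open("d7.pkl","rb"));W=D["wrist"]
e=lambda x,y:(W,270+(x-2.5)/6,200+(y-2.5)/6)
c=np.array([525.1,-25.0]);th=-.256
B=np.array([[np.cos(th),np.sin(th)],[-np.sin(th),np.cos(th)]])
for n,p in [("lug far",(80,322)),("lug near",(82,580)),("tab far",(570,322)),("tab near",(565,575))]:
  q=plane(*e(*p),127);print(n,q[:2],B@(q[:2]-c))
for p in[(205,60),(362,60),(200,110),(366,110)]:
  q=plane(*e(*p),98);print("bar",q[:2],B@(q[:2]-c))
print("TCP",B@(np.array([451.75,-8.9])-c))
E
```

```text
lug far [468.2232585    8.19852394] [-63.42945675  17.7146756 ]
lug near [443.8593769   15.21913346] [-88.77704247  18.3372372 ]
tab far [457.13058303 -34.21387745] [-63.42125912 -26.12433869]
tab near [433.01465308 -28.27100178] [-88.25607763 -26.48160363]
bar [482.54250818  -5.93248436] [-45.99870907   7.67000824]
bar [478.60055115 -20.99945818] [-45.99704713  -7.90409598]
bar [477.75679489  -4.08320387] [-51.09672044   8.24721717]
bar [473.5608149  -20.12211432] [-51.09469606  -8.33147072]
TCP [-75.03629348  -2.99785944]
```

step_arm(
  commands=[
    [[0,-0.03,-0.8],0],
    [[0,0,-0.8],0],
    [[0,0,-0.58],0],
    [[0,0,0],0],
    [[0,0,0],0],
  ],
)

```text
time_s: 10.05
eef_pos: [451.8, -10.0, 102.2]
ee_rot: [-0.09, 0.702, -0.09, -0.701]
force: [0.0, -0.5, -0.5]
grip_width: 1.002
```

step_arm(
  commands=[
    [[0,0,0],0],
    [[0,0,0],0],
    [[0,0,0],0],
  ],
  gripper=-0.06,
  force=40,
)

```text
time_s: 10.35
eef_pos: [451.6, -9.8, 101.9]
ee_rot: [-0.09, 0.702, -0.09, -0.701]
force: [0.6, 8.7, 4.4]
grip_width: 0.539
```

```bash
python3 - <<'E'
from h import *
from rig import capture,ctrl
D={n:capture(n) for n in("wrist","side")}
s=ctrl.sense(); print(s["eef_pos"],s["force"],s["grip_width"]*85)
cv2.imwrite("pics/w8.png",D["wrist"]["image"])
crop(D["side"]["image"],230,170,160,120,5,"pics/sd8.png")
E
```

```text
[451.59938785  -9.55972423 101.77931176] [1.22541076 3.79687788 2.20682546] 45.23619595262378
```

View pics/w8.png

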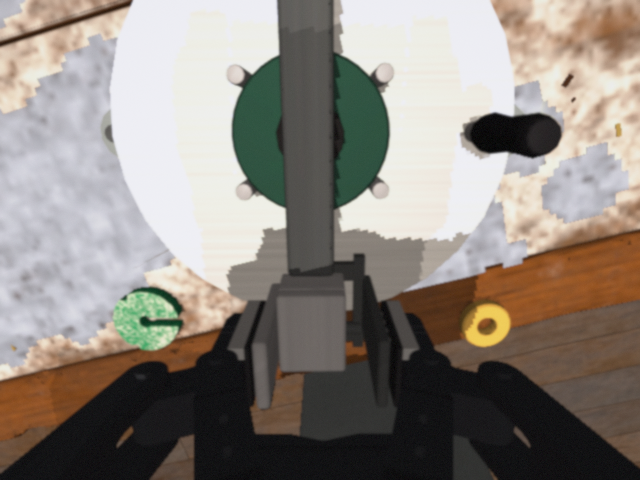

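View pics/sd8.png

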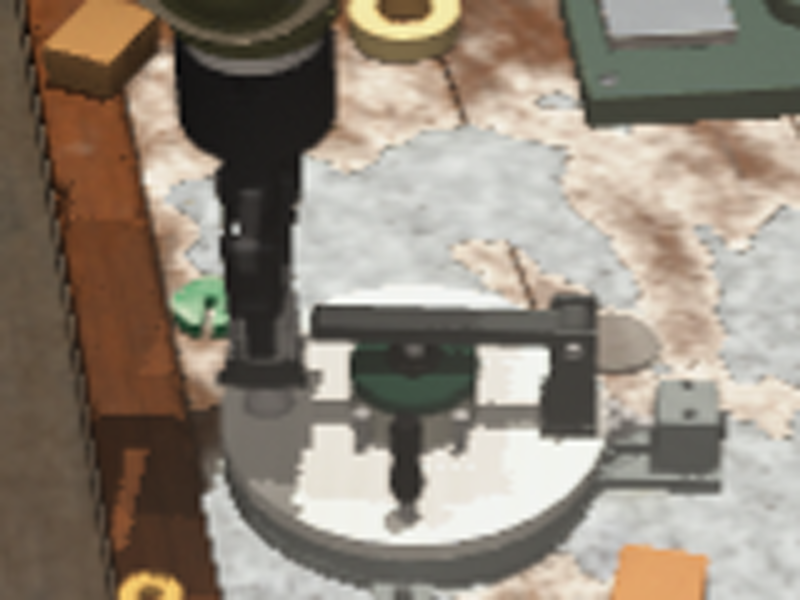

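Both plates are touched at 45 mm, with about 4 N of lateral push. I'll squeeze in steps, shifting the jaws towards +y by half of each closing.

step_arm(
  commands=[
    [[0.008,0.032,0],0],
    [[0,0,0],0],
  ],
  gripper=-0.02,
)

```text
time_s: 10.65
eef_pos: [451.8, -8.6, 101.9]
ee_rot: [-0.09, 0.702, -0.09, -0.701]
force: [-1.1, 1.3, 7.6]
grip_width: 0.51
```

step_arm(
  commands=[
    [[0.006,0.024,0],0],
    [[0,0,0],0],
  ],
  gripper=0.03,
)

```text
time_s: 10.85
eef_pos: [452.1, -7.6, 102.1]
ee_rot: [-0.09, 0.702, -0.09, -0.701]
force: [-2.2, 3.0, 10.6]
grip_width: 0.487
```

step_arm(
  commands=[
    [[0.006,0.024,0],0],
    [[0,0,0],0],
  ],
  gripper=0.08,
)

```text
time_s: 11.05
eef_pos: [452.4, -6.5, 102.3]
ee_rot: [-0.09, 0.702, -0.09, -0.701]
force: [-1.9, 2.7, 13.5]
grip_width: 0.463
```

step_arm(
  commands=[
    [[0.006,0.022,0.01],0],
    [[0,0,0],0],
  ],
  gripper=0.13,
)

```text
time_s: 11.25
eef_pos: [452.6, -5.6, 102.5]
ee_rot: [-0.09, 0.702, -0.09, -0.701]
force: [-2.5, 4.5, 10.2]
grip_width: 0.434
```

step_arm(
  commands=[
    [[0,0.008,0.02],0],
    [[0,0,0],0],
    [[0,0,0],0],
  ],
  gripper=1,
)

```text
time_s: 11.55
eef_pos: [452.6, -5.4, 102.8]
ee_rot: [-0.09, 0.702, -0.09, -0.701]
force: [1.7, 5.4, 6.3]
grip_width: 0.425
```

```bash
python3 - <<'E'
from h import *
from rig import capture,ctrl
D={n:capture(n) for n in("wrist","side")}
s=ctrl.sense(); print(s["eef_pos"],s["force"],s["grip_width"]*85)
cv2.imwrite("pics/w9.png",D["wrist"]["image"])
E
```

```text
[452.64539837  -5.39151595 102.85283314] [1.80755652 4.98191786 6.75987227] 35.995259538767726
```

View pics/w9.png

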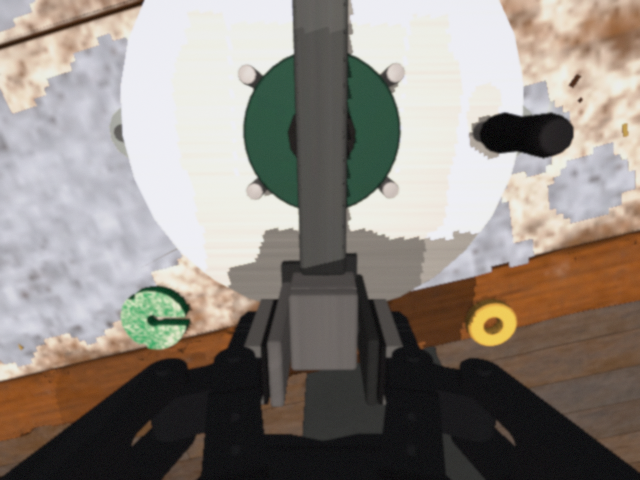

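The plates are squeezed to 36 mm. I'll ease off the small sideways push, then compute the lift arc.

step_arm(
  commands=[
    [[0.006,0.02,0],0],
    [[0,0,0],0],
  ],
)

```text
time_s: 11.85
eef_pos: [452.8, -5.0, 102.9]
ee_rot: [-0.09, 0.702, -0.09, -0.701]
force: [0.4, 0.6, 7.3]
grip_width: 0.425
```

```bash
python3 - <<'E'
import numpy as np
a=np.linspace(0,.42,13); h=20
x=-155*np.cos(a)+h*np.sin(a); z=155*np.sin(a)+h*np.cos(a)
dx=np.diff(x);dz=np.diff(z)
print((np.c_[dx*.967,-dx*.253,dz]/40).round(3),x[-1]-x[0],z[-1]-z[0])
E
```

```text
[[ 0.019 -0.005  0.135]
 [ 0.024 -0.006  0.135]
 [ 0.028 -0.007  0.134]
 [ 0.033 -0.009  0.132]
 [ 0.037 -0.01   0.131]
 [ 0.042 -0.011  0.13 ]
 [ 0.046 -0.012  0.128]
 [ 0.05  -0.013  0.126]
 [ 0.055 -0.014  0.125]
 [ 0.059 -0.015  0.122]
 [ 0.063 -0.016  0.12 ]
 [ 0.067 -0.018  0.118]] 21.62642331278363 61.464649030479535
```

step_arm(
  commands=[
    [[0.01,-0.002,0.068],0],
    [[0.01,-0.002,0.068],0],
    [[0,0,0],0],
  ],
)

```text
time_s: 12.15
eef_pos: [453.2, -5.0, 107.5]
ee_rot: [0.09, -0.701, 0.09, 0.701]
force: [4.9, 0.3, -6.1]
grip_width: 0.422
```

step_arm(
  commands=[
    [[0.024,-0.006,0.135],0],
    [[0,0,0],0],
  ],
)

```text
time_s: 12.35
eef_pos: [454.1, -5.2, 113.0]
ee_rot: [0.09, -0.701, 0.09, 0.702]
force: [4.3, -0.2, -4.8]
grip_width: 0.427
```

```bash
python3 - <<'E'
from h import *
from rig import capture,ctrl
D={n:capture(n) for n in("wrist","side")}
crop(D["side"]["image"],230,170,160,120,5,"pics/sd10.png")
E
```

```text
(no output)
```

View pics/sd10.png

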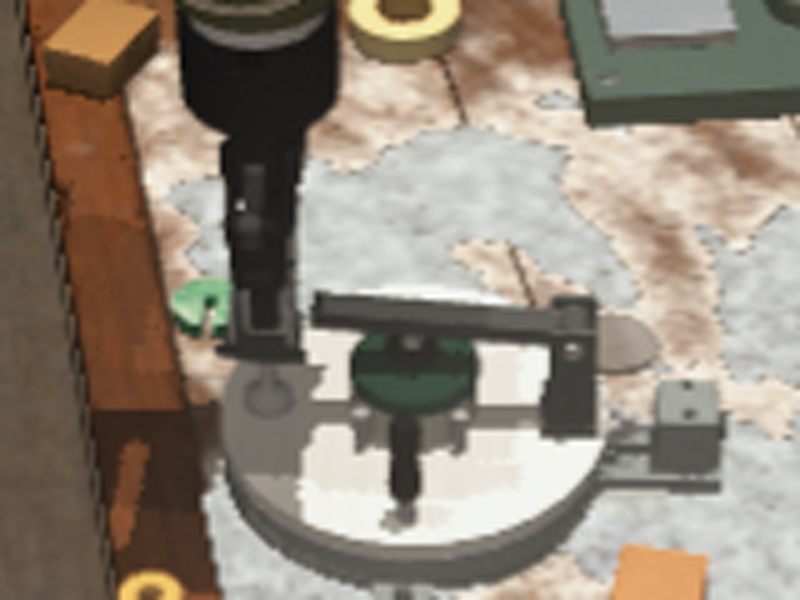

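The side view shows the bar tilting up and the coupler clear of its ball, which is seen at crop (268,395). I'll carry on along the arc.

step_arm(
  commands=[
    [[0.028,-0.007,0.134],0],
    [[0.033,-0.009,0.132],0],
    [[0.037,-0.01,0.131],0],
    [[0.042,-0.011,0.13],0],
  ],
)

```text
time_s: 12.85
eef_pos: [459.4, -6.5, 134.1]
ee_rot: [0.09, -0.701, 0.09, 0.702]
force: [3.1, 0.9, -6.7]
grip_width: 0.423
```

step_arm(
  commands=[
    [[0.046,-0.012,0.128],0],
    [[0.05,-0.013,0.126],0],
    [[0.055,-0.014,0.125],0],
    [[0,0,0],0],
  ],
)

```text
time_s: 13.25
eef_pos: [465.8, -8.0, 149.9]
ee_rot: [0.09, -0.701, 0.09, 0.701]
force: [-0.4, 2.5, -4.6]
grip_width: 0.42
```

step_arm(
  commands=[
    [[0.059,-0.015,0.122],0],
    [[0.063,-0.016,0.12],0],
    [[0.067,-0.018,0.118],0],
    [[0,0,0],0],
    [[0,0,0],0],
  ],
)

```text
time_s: 13.75
eef_pos: [473.4, -10.0, 164.0]
ee_rot: [-0.09, 0.701, -0.09, -0.701]
force: [-1.3, 2.9, -0.9]
grip_width: 0.423
```

```bash
python3 - <<'E'
from h import *
from rig import capture,ctrl
import pickle
D={n:capture(n) for n in("wrist","side","scene")}
pickle.dump(D,open("d11.pkl","wb"))
s=ctrl.sense(); print(s["eef_pos"],s["force"],s["grip_width"]*85)
cv2.imwrite("pics/w11.png",D["wrist"]["image"])
crop(D["side"]["image"],230,170,160,120,5,"pics/sd11.png")
E
```

```text
[473.39093135  -9.95743321 163.95404622] [-3.44532832  3.68079694 -0.75396913] 35.90341056891616
```

View pics/w11.png

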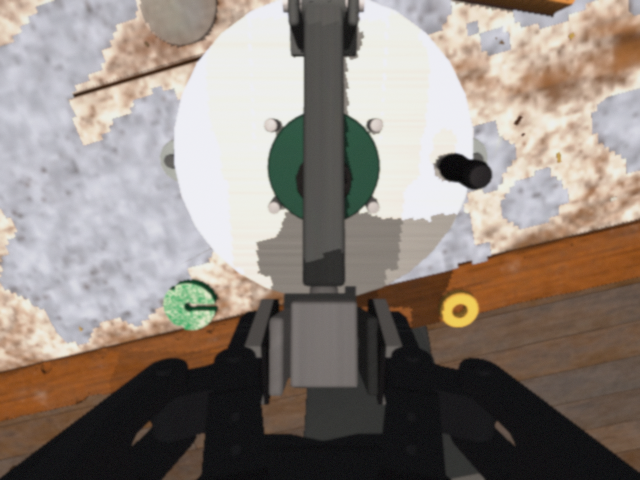

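View pics/sd11.png

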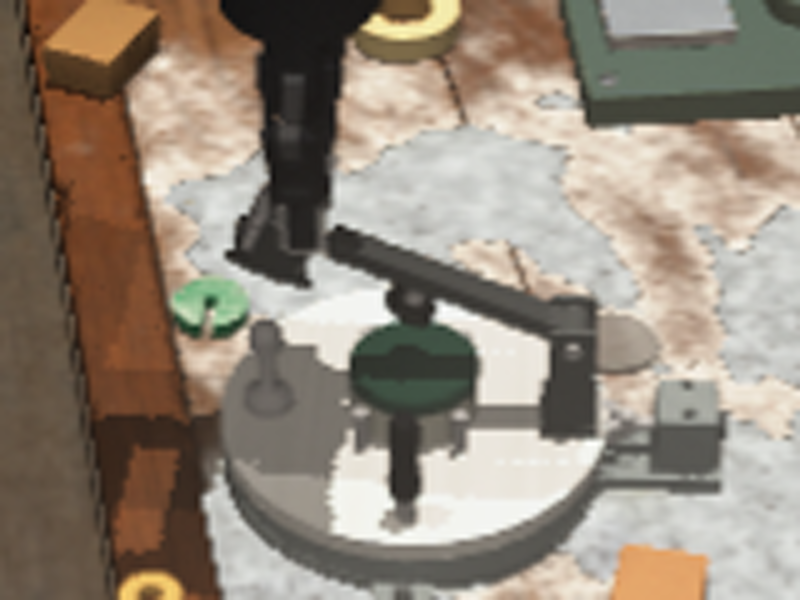

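The ball is fully exposed at crop (265,335) and the bar is up in the gripper. I'll check the bar angle and the detent.

```bash
python3 - <<'E'
from h import *
import pickle
D6=pickle.load(open("d6.pkl","rb"));D=pickle.load(open("d11.pkl","rb"));W=D["wrist"];E=D["side"]
c=np.array([525.1,-25.0]);th=-.256;n=np.array([-np.sin(th),np.cos(th),0])
def vp(cam,u,v):
  o,r=ray(cam,u,v);t=n@(np.r_[c,0]-o)/(n@r);p=o+t*r;return (p[:2]-c)@[np.cos(th),np.sin(th)],p[2]
e=lambda x,y:(E,230+(x-2)/5,170+(y-2)/5)
P=[vp(*e(*p)) for p in[(337,237),(540,320),(578,312),(265,335)]];print(np.round(P,1)); print("bar angle",np.arctan2(P[0][1]-P[1][1],P[1][0]-P[0][0]))
print("knob",plane(W,476,175,100), plane(W,450,165,52))
for p in [(476,175,100),(450,165,52)]:
  k=plane(W,*p)[:2]-c; print(np.hypot(*k),np.arctan2(k[1],k[0])+np.pi/2)
print("bar yaw approx by hinge/bar axis",plane(W,324,10,100))
a=cv2.absdiff(cv2.cvtColor(E["image"],6),cv2.cvtColor(D6["side"]["image"],6))
# knob in side, before/after
for d in(D6,D):
  im=d["side"]["image"][253:275,300:322]; ys,xs=np.where(im.max(2)<45); print("knob px",xs.mean()+300,ys.mean()+253,len(xs))
E
```

```text
[[-38.1 143.6]
 [ 62.2  95.3]
 [ 81.  101.3]
 [-75.9  79.1]]
bar angle 0.44837959125818055
knob [504.95358556 -99.50949729 100.        ] [ 504.37893778 -101.32159793   52.        ]
77.18512292794956 -0.2640726914639653
79.08444050700798 -0.2651063154886937
bar yaw approx by hinge/bar axis [596.13536596 -43.1868335  100.        ]
knob px nan nan 0
knob px nan nan 0<stdin>:16: RuntimeWarning: Mean of empty slice.
  ret = ret.dtype.type(ret / rcount)
```

step_arm(
  commands=[
    [[0.004,0.015,0],0],
    [[0,0,0],0],
    [[0,0,0],0],
    [[0,0,0],0],
    [[0,0,0],0],
  ],
)

```text
time_s: 14.4
eef_pos: [473.4, -9.7, 163.9]
ee_rot: [0.09, -0.701, 0.09, 0.701]
force: [-4.9, -1.8, 0.1]
grip_width: 0.423
```

step_arm(
  commands=[
    [[0,0,0],0],
    [[0,0,0],0],
    [[0,0,0],0],
    [[0,0,0],0],
    [[0,0,0],0],
  ],
)

```text
time_s: 14.9
eef_pos: [473.4, -9.8, 163.9]
ee_rot: [0.09, -0.701, 0.09, 0.701]
force: [-5.6, -1.4, 1.5]
grip_width: 0.421
```

```bash
python3 - <<'E'
from h import *
from rig import capture,ctrl
import pickle
D6=pickle.load(open("d6.pkl","rb"))
E=capture("side");s=ctrl.sense(); print(s["eef_pos"],s["force"],s["grip_width"]*85,abs(s["dq"]).max())
a=D6["side"]["image"][215:300,265:390];b=E["image"][215:300,265:390]
cv2.imwrite("pics/cmp.png",cv2.resize(np.vstack([a,b]),None,fx=3.4,fy=3.4,interpolation=cv2.INTER_CUBIC))
cv2.imwrite("pics/side12.png",E["image"])
E
```

```text
[473.38992218  -9.75411787 163.84058199] [-5.22478654 -2.94158704 -0.05036902] 35.67059229684744 0.0014355022943316968
```

View pics/cmp.png

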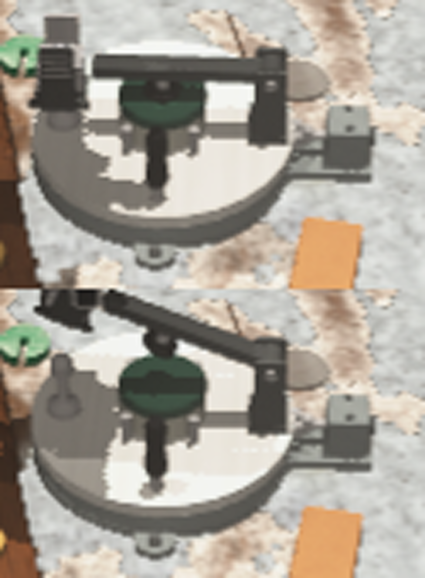

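View pics/side12.png

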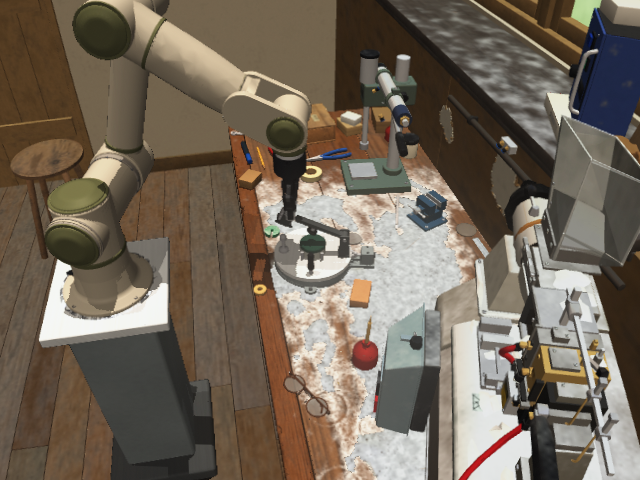

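The knob and hinge sit at the same pixels as before the lift, so the turntable is still in its detent. The bystanders haven't moved and the arm is still, so I'm handing in.

```bash
python3 -c "
from rig import ticket
print(ticket.finish_job())"
```

```text
the job is handed in; nothing more can be done
None
```

I turned the turntable anticlockwise by its knob into the detent, squeezed the latch tab to the lug, and lifted the bar off its ball. The job was handed in at about 15 s with the bar held up in the gripper.

**Detent:** resistance at the knob rose to about 11 N, dropped away, then firmed up again. The bar's yaw measured −0.256 rad; the base's estimates ranged from −0.23 to −0.27 and centred on about −0.255. After the lift, the knob gave −0.264 rad, and the knob and hinge sat where they had been in the side view.

**Latch and lift:** the two plates were squeezed to about 36 mm over both, against the 37 mm you gave for fully pulled. The bar angle measured about 0.43 to 0.45 rad, which puts the coupler about 64 mm above the ball. The side view shows the ball clear.

**At hand-in:** the arm was still, with about 6 N of side load left on the gripper. The bystanders in the last side picture looked unmoved; I checked them by eye only.

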